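# Clamp a carton on the slide table and index its labels under the print nozzle

## Robot

A 7-joint arm with a two-finger parallel gripper is mounted at the origin on the work surface. World frame = base frame: x ahead of the robot, y to its left, z up, the work surface at z = 0. Lengths are in m, angles in degrees, forces in N, time in s.
With the tool pointing down it reaches from about 0.4 to 0.9 m from the base axis. Payload 5.5 kg.
Tool frame: the origin (TCP) lies at the very end of the fingers, on their centre line; the grasp point (between the pads) lies 19 mm behind it; z points along the fingers, y is the line along which they close (so a half turn about z gives the same grasp; the last joint's range is limited). The gripper opens to 92 mm and grips with 3 to 60 N. Pads are 19 mm wide; open, the fingers measure 130 mm over their backs; the gripper's body (75 mm by 190 mm) begins 47 mm behind the grasp point.
Start: joints at [84.523, 28.699, -24.465, 88.831, 12.651, 65.22, -12.049], TCP at [0.228, -0.609, 0.227] pointing down, gripper open.
Joint ranges: [-164.97, 164.97], [-17.58, 116.51], [-87.97, 89.64], [11.32, 138.91], [-80.73, 260.73], [10.89, 115.49], [-147.41, 147.41]. Speed limits (degrees/s): [147.25, 147.25, 180, 180, 180, 180, 180].

## Interface

Orientations are given as [roll, pitch, yaw] about the fixed x, y, z axes, in that order (R = Rz(yaw) Ry(pitch) Rx(roll)).
In Python, from station import r gives the robot as it stands. Calls block until the motion is done:
- r.movep(position, orientation): joint-space move of the TCP to a pose.
- r.movel(position, rate=0.15, rotation=None, force_limit=None): straight line of the TCP; rotation=None keeps the orientation; rate is the mean speed in m/s. With force_limit (N) it stops when the force on the tool has changed by that much, and returns True; else False.
- r.move_joints(angles): joint-space move.
- r.ungrasp() and r.grasp(): open the fingers fully, or close them until they stop; the grip force is fixed at half the most.
- r.pause(seconds).
- r.solve_ik(position, orientation): joint angles nearest the present ones, or None.
- r.state(): the state.
- r.grab_frame(name): name is "scene" or "top" or "wrist"; returns a dict with "pixels" (400x640x3 uint8, red, green, blue), "fovy" (degrees; the focal length in pixels is half the picture's height over the tangent of half this angle, whatever the lens; pixels are square), "cx", "cy" (the principal point, pixels), "k1" (the pictures are not rectified: a ray, as slopes to the right and down, at radius r is drawn at 1 + k1 r^2 times it, then the intrinsics apply), "eye" and "orientation" of the camera in the world; the wrist camera has in their place "hand_eye" (4x4, takes a point from camera to tool coordinates, whose origin is the TCP and whose axes are the flange's). Camera axes: x right, y up, looking along -z (the intrinsics and any distortion apply to the point x, -y, -z); pixel columns grow to the right and rows downward; lengths in m; the calibration is good to about 2 mm. A picture is of the moment at which its call begins: read the wrist's pose just before it. There is no depth.
A pose or a line that the arm cannot do raises r.IKError and nothing moves.
- r.close_job(): hands the job in; it is judged then, once.
The state is a dict: "clock": time; "qpos": joint angles; "dq": joint speeds; "joint_efforts": joint torques, N m; "eef_pos": TCP position; "orientation": TCP orientation; "wrist_force": force on the tool from outside, world axes, zero at the start; "wrist_torque": the same for the moment, N m; "width": finger opening in m; "grasp_force": force on a finger pad.
Only numpy, scipy, OpenCV 4.12 (cv2) and the standard library are available. Lean on these libraries where they do the work, as an engineer would, in place of code of your own. Each camera call takes 0.05 s, during which the arm holds its last target. There are 200 camera calls.

## Task

Lay the long clamp bar in the notches of the two posts, so that it bridges the carton on the slide table. Then slide the table by its open finger well to bring the middle of the round label under the fixed print nozzle and pause there for two seconds, do the same with the middle of the square label, and finally with the middle of the oblong label, and leave it there. Do not press on the carton, and leave the short bar and the other things on the bench where they are.

Things in the scene. Friction and masses are not known exactly. Their poses are not given: they have to be found in the camera images.
- long_bar: plain aluminium bar, 220 x 18 x 20 mm (long axis x, height z), loose on the bench. Origin: centre of its underside. Either end may go either way
- short_bar: aluminium bar like it but only 130 mm long, too short to span the posts; stays where it is. Origin: centre of its underside
- bar_seat (a point): point midway between the two notched steel posts of the slide table, at the height of the notch floors (105 mm above the bench with the table level). Its x axis runs from post to post and its y along the y slide. The posts stand at x = -85 and +85 mm (20 mm thick in x), the notches are 28 mm wide in y, and their cheeks rise 12 mm above the floor. The laid bar clears the carton by 3 mm
- finger_well (a point): centre of the mouth of the open square black finger well on the slide table, 75 mm from bar_seat towards -y. Inside 52 x 52 mm, 32 mm deep (this point is level with the rim, 94 mm above the bench), walls 6 mm. Put closed fingers in it and push its walls to slide the table either way. Axes as bar_seat
- x_slide (a joint): position of the lower slide along the x axis of bar_seat (m), -0.075 to 0.075; moves with about 3 N and stays where it is left
- y_slide (a joint): position of the upper slide along the y axis of bar_seat (m), 0 to 0.18, growing towards the nozzle; moves with about 3 N and stays where it is left
- carton: flat brown carton 140 x 170 x 40 mm, nested between low fences on the slide table and carried along with it, three white paper labels on its top (102 mm above the bench). Origin: centre of its underside
- round_label (a point): middle of the round label, 26 mm across, on the carton's top
- square_label (a point): middle of the square label, 24 x 24 mm, on the carton's top
- oblong_label (a point): middle of the oblong label, 42 x 15 mm, on the carton's top
- nozzle_tip (a point): lower tip of the fixed steel print nozzle, 130 mm above the bench (28 mm above the labels); 22 mm in diameter above its cone, it hangs from a 20 mm wide arm (181 to 199 mm above the bench) that comes from a column 230 mm away on the +y side
- tape_roll: white tape roll standing on its flat side, 100 mm across, 48 mm high, bystander
- cutter: grey box cutter 165 mm long, bystander
- small_carton: small brown carton 80 x 60 x 45 mm, bystander
- label_roll: roll of white labels on end, 80 mm across, 50 mm high, bystander

How it is judged:
By the outcome, as a careful person would: the job done as asked, in the order asked, and still so for the second after the job is handed in, with the robot touching nothing.
It also fails if it takes over 72 s, if anything falls off the work surface, if the arm or the gripper's body presses on something with over 40 N, if the wrist force passes 120 N, or if a joint passes its speed limit or range.

## Working session

There is one attempt and no reset: what is moved stays moved. The work goes in short steps, each a Python script; the robot and the scene stay as the last script left them, time stands still between calls to the robot, and variables do not carry over. Pictures are saved under pics/ and viewed, at most 10 in all, crops included, and the job is handed in when it is done.

```bash
mkdir -p pics; ls; python3 - <<'E'
from station import r
import cv2
for n in("scene","top"):
    f=r.grab_frame(n); cv2.imwrite(f"pics/{n}0.png",f["pixels"][:,:,::-1]); print({k:v for k,v in f.items() if k!="pixels"})
print(r.state())
E
```

```text
pics
{'fovy': 57.113899650664465, 'cx': 317.72608400197515, 'cy': 200.2347939397107, 'k1': -0.022535290014536146, 'eye': array([ 1.3513165 , -0.31082055,  0.66326833]), 'orientation': array([56.33367782, -0.61205955, 75.18548559])}
{'fovy': 51.202298934005356, 'cx': 315.3668022289104, 'cy': 202.95701981719478, 'k1': -0.07064716270381863, 'eye': array([ 0.31727035, -0.08765267,  1.29912478]), 'orientation': array([  8.68386732,   1.42551656, -89.88372375])}
{'clock': 0.1, 'qpos': array([ 84.52177746,  28.7487585 , -24.45301656,  88.88291441,
        12.65361653,  65.22079497, -12.04942445]), 'dq': array([-0.01110504, -0.14712146, -0.06098394, -0.17826168,  0.00037377,
       -0.08883002,  0.05687949]), 'joint_efforts': array([-1.07354927e-02, -5.67877722e+01, -5.83842516e+00, -2.79910433e+01,
       -6.90021180e-02,  2.41063884e-02,  3.38706445e-05]), 'eef_pos': array([ 0.2279762 , -0.60805683,  0.22579526]), 'orientation': array([-1.79901149e+02, -7.03545036e-04,  2.05606338e+01]), 'wrist_force': array([ 0.05110558, -0.19153988, -0.85627314]), 'wrist_torque': array([-0.02080992,  0.03039379, -0.01027942]), 'grasp_force': 0.0, 'width': 0.09131157382943846}
```

View pics/scene0.png

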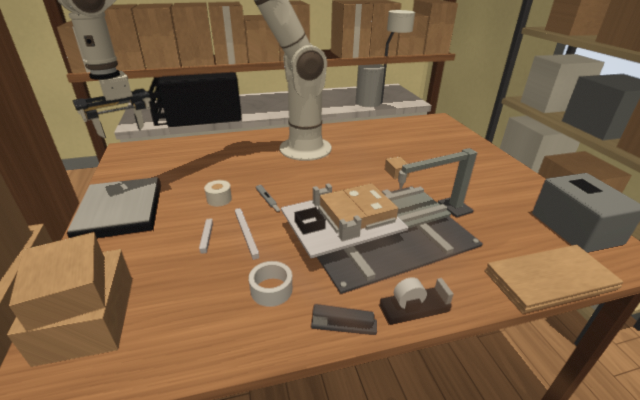

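View pics/top0.png

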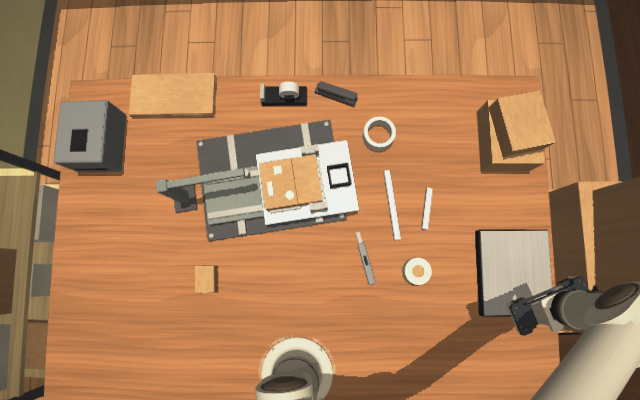

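The scene shows the slide table with the black well, posts and carton. In the top view the long bar is near (392,205), the short bar near (427,208), the well near (340,176), and the nozzle arm runs from (165,187) to about (250,173). Next: rough positions from the top view, then wrist views from closer in.

```bash
cat > h.py <<'E'
import numpy as np, cv2
from scipy.spatial.transform import Rotation as R
from station import r
def cam(f,st=None):
    fl=200/np.tan(np.radians(f["fovy"]/2)); K=np.array([[fl,0,f["cx"]],[0,fl,f["cy"]],[0,0,1]])
    D=np.array([f["k1"],0,0,0,0.]); F=np.diag([1.,-1,-1])
    if "eye" in f: Rc=R.from_euler("xyz",f["orientation"],degrees=True).as_matrix(); e=np.array(f["eye"])
    else:
        Rt=R.from_euler("xyz",st["orientation"],degrees=True).as_matrix(); H=np.array(f["hand_eye"])
        Rc=Rt@H[:3,:3]; e=Rt@H[:3,3]+st["eef_pos"]
    return K,D,Rc@F,e      # Rc@F: opencv camera -> world
def rays(c,px):
    K,D,M,e=c; u=cv2.undistortPoints(np.array(px,float).reshape(-1,1,2),K,D).reshape(-1,2)
    return np.c_[u,np.ones(len(u))]@M.T
def plane(c,px,z):
    d=rays(c,px); return c[3]+d*((z-c[3][2])/d[:,2])[:,None]
def proj(c,P):
    K,D,M,e=c; q=cv2.projectPoints((np.atleast_2d(P)-e)@M,np.zeros(3),np.zeros(3),K,D)[0]; return q.reshape(-1,2)
def shot(name,fn):
    st=r.state(); f=r.grab_frame(name); cv2.imwrite(f"pics/{fn}.png",f["pixels"][:,:,::-1])
    c=cam(f,st); np.savez(f"pics/{fn}.npz",K=c[0],D=c[1],M=c[2],e=c[3]); return f["pixels"],c
def load(fn):
    z=np.load(f"pics/{fn}.npz"); return cv2.imread(f"pics/{fn}.png")[:,:,::-1],(z["K"],z["D"],z["M"],z["e"])
E
python3 - <<'E'
from h import *
_,c=shot("top","top1")
print(plane(c,[(392,205),(386,171),(398,239)],.02).round(3).tolist(),plane(c,[(427,208)],.02).round(3).tolist())
print(plane(c,[(340,176)],.094).round(3).tolist(),"labels",plane(c,[(278,170),(270,188),(290,195)],.102).round(3).tolist(),"posts",plane(c,[(309,150),(318,210)],.11).round(3).tolist(), "noz arm",plane(c,[(250,173),(165,187)],.199).round(3).tolist())
f=r.grab_frame("wrist");print(f["hand_eye"],f["fovy"])
E
```

```text
[[0.506, -0.292, 0.02], [0.613, -0.277, 0.02], [0.401, -0.308, 0.02]] [[0.496, -0.401, 0.02]]
[[0.582, -0.13, 0.094]] labels [[0.599, 0.053, 0.102], [0.545, 0.076, 0.102], [0.524, 0.017, 0.102]] posts [[0.657, -0.039, 0.11], [0.478, -0.065, 0.11]] noz arm [[0.568, 0.118, 0.199], [0.53, 0.351, 0.199]]
[[ 1.06410058e-03  9.65279578e-01  2.61216776e-01  6.89246423e-02]
 [ 9.99998432e-01 -1.39690412e-03  1.08838381e-03  1.74309182e-04]
 [ 1.41548945e-03  2.61215209e-01 -9.65279551e-01 -1.57484404e-01]
 [ 0.00000000e+00  0.00000000e+00  0.00000000e+00  1.00000000e+00]] 66.59061612751064
```

```bash
python3 - <<'E'
from h import *
r.movep([.50,-.15,.36],[180,0,8.5]); shot("wrist","w1")
r.movep([.50,.02,.36],[180,0,8.5]); shot("wrist","w2")
print(r.state()["clock"],r.state()["qpos"].round(0))
E
```

```text
3.0 [ 43.  10. -54.  99.   8.  75. -94.]
```

View pics/w1.png

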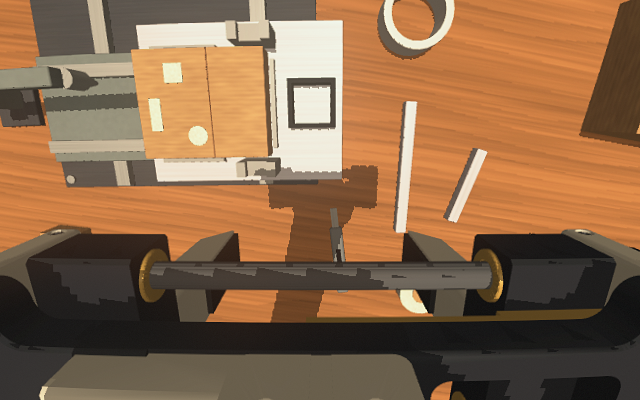

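View pics/w2.png

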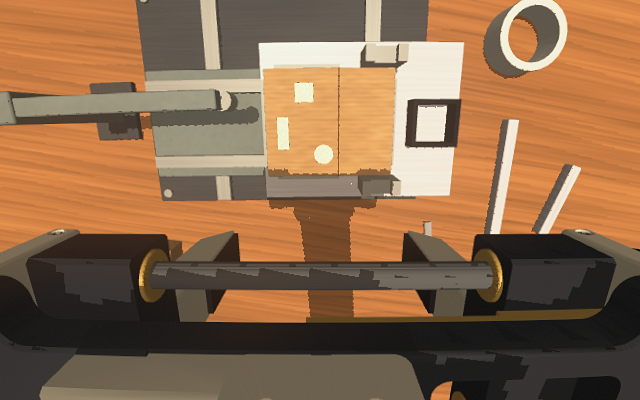

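w1 shows the long bar at about (405,167). w2 shows the well at (433,123), the labels at (304,92), (283,133) and (323,154), the posts' notched blocks at about (385,53) and (380,186), and the nozzle near (224,100). I'll enlarge the details next.

```bash
python3 - <<'E'
from h import *
a,c1=load("w1"); b,c2=load("w2")
A=cv2.resize(b[35:205,355:470],None,fx=3.5,fy=3.5,interpolation=cv2.INTER_CUBIC)
B=cv2.resize(b[75:125,195:265],None,fx=5,fy=5,interpolation=cv2.INTER_CUBIC)
C=cv2.resize(a[55:105,45:115],None,fx=5,fy=5,interpolation=cv2.INTER_CUBIC)
o=np.zeros((600,800,3),np.uint8); o[:A.shape[0],:A.shape[1]]=A; o[:250,420:770]=B; o[260:510,420:770]=C
cv2.imwrite("pics/z.png",o[:,:,::-1])
for im,c,box in((a,c1,(130,45,265,160)),(b,c2,(262,65,395,180))):
    x0,y0,x1,y1=box; s=im[y0:y1,x0:x1].astype(int)
    m=((s[:,:,2]>170)&(s.min(2)>150)).astype(np.uint8)
    n,l,st,ce=cv2.connectedComponentsWithStats(m)
    for i in range(1,n):
        if st[i,4]>60: print("lab",st[i].tolist(),(ce[i]+[x0,y0]).round(1),plane(c,[ce[i]+[x0,y0]],.102).round(4)[0])
for im,c,box in((a,c1,(380,90,425,240)),(a,c1,(440,140,495,225))):
    x0,y0,x1,y1=box; s=im[y0:y1,x0:x1].astype(int); m=((s[:,:,2]>120)).astype(np.uint8)
    ct=max(cv2.findContours(m,0,2)[0],key=cv2.contourArea).reshape(-1,2)+[x0,y0]
    print("bar",cv2.minAreaRect(plane(c,ct,.02)[:,:2].astype(np.float32)))
E
```

```text
lab [9, 0, 44, 4, 76] [153.5  45.8] [0.6277 0.0814 0.102 ]
lab [33, 18, 19, 20, 350] [171.9  72.3] [0.599  0.0566 0.102 ]
lab [18, 54, 15, 32, 338] [155.4 114.4] [0.5432 0.0771 0.102 ]
lab [59, 81, 19, 20, 287] [197.7 135.3] [0.5238 0.0192 0.102 ]
lab [0, 0, 98, 102, 413] [292.3  83.5] [0.6074 0.072  0.102 ]
lab [32, 18, 19, 19, 344] [303.4  92. ] [0.5992 0.0564 0.102 ]
lab [129, 49, 4, 62, 133] [393.2 151.8] [ 0.5412 -0.0744  0.102 ]
lab [15, 52, 12, 32, 340] [282.5 133. ] [0.5436 0.077  0.102 ]
lab [52, 80, 19, 19, 282] [323.2 153.8] [0.5242 0.0191 0.102 ]
bar ((0.5088112354278564, -0.29156309366226196), (0.21797005832195282, 0.018290428444743156), 7.654575824737549)
bar ((0.49704763293266296, -0.4001583456993103), (0.018091246485710144, 0.1282830685377121), 81.50537109375)
```

View pics/z.png

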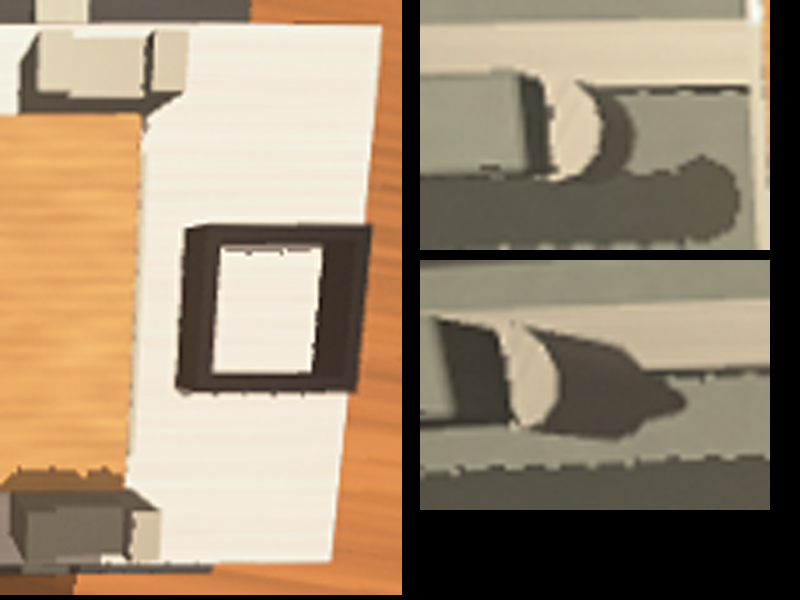

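The enlarged view shows the nozzle cone tip at w1 (97.5,83.4). The inner edges of the -y cheeks are at w2 (398.7,52.7) and (393,187.9). The well's right rim edge is at (459,123) and its left inner edge at (416,123.6).

```bash
python3 - <<'E'
from h import *
a,c1=load("w1"); b,c2=load("w2")
Z=lambda x,y:(355+x/3.5,35+y/3.5)
print("tip",plane(c1,[(97,83.3)],.13))
p=plane(c2,[Z(155,62),Z(133,535)],.117); print("cheek",p, np.degrees(np.arctan2(*(p[0]-p[1])[1::-1])))
w=plane(c2,[Z(371,225),Z(357,390),Z(364,308),Z(214,310)],.094); print("well",w,np.degrees(np.arctan2(*(w[0]-w[1])[1::-1])))
e=plane(c2,[Z(381,27),Z(331,561)],.062); print("edge",np.degrees(np.arctan2(*(e[0]-e[1])[1::-1])), np.linalg.norm(e[0]-e[1]))
t=plane(c2,[(145,75),(206,69.5)],.0); 
for q in(8,8.5,9):
    y=np.array([-np.sin(np.radians(q)),np.cos(np.radians(q)),0]); x=np.array([y[1],-y[0],0])
    wc=(w[2]+32*.001*y+w[3]-26*.001*y)/2; m=p.mean(0)+.014*y
    print(q,"wellc",w[2]+.032*y,w[3]-.026*y,"seat by cheek",m,"by well",wc+.075*y)
E
```

```text
tip [[0.57227547 0.13576932 0.13      ]]
cheek [[ 0.66083588 -0.05350356  0.117     ]
 [ 0.49476778 -0.08048873  0.117     ]] 9.229584843261986
well [[ 0.62293255 -0.15205701  0.094     ]
 [ 0.56143646 -0.16268585  0.094     ]
 [ 0.59252546 -0.15728492  0.094     ]
 [ 0.5826277  -0.09942022  0.094     ]] 9.80598949439346
edge 9.14415676306009 0.21705802215894865
8 wellc [ 0.58807192 -0.12559634  0.094     ] [ 0.5862462  -0.12516719  0.094     ] seat by cheek [ 0.57585341 -0.05313239  0.117     ] by well [ 0.57672108 -0.05111166  0.094     ]
8.5 wellc [ 0.58779556 -0.12563641  0.094     ] [ 0.58647074 -0.12513463  0.094     ] seat by cheek [ 0.5757325  -0.05314992  0.117     ] by well [ 0.57604745 -0.05120933  0.094     ]
9 wellc [ 0.58751956 -0.12567889  0.094     ] [ 0.586695   -0.12510011  0.094     ] seat by cheek [ 0.57561175 -0.0531685   0.117     ] by well [ 0.57537469 -0.05131288  0.094     ]
```

```bash
cat >> h.py <<'E'
YAW=9.1; SEAT=np.array([.5755,-.052,.105])
_q=np.radians(YAW); X=np.array([np.cos(_q),np.sin(_q),0]); Y=np.array([-np.sin(_q),np.cos(_q),0])
TIP=np.array([.5723,.1358,.13])
E
python3 - <<'E'
from h import *
b=[.5088,-.2916]; o=[180,0,7.65]
r.movep(b+[.10],o); print(r.movel(b+[.006],rate=.12,force_limit=15))
z0=r.state()["eef_pos"][2]; r.grasp(); s=r.state(); print(z0,s["eef_pos"],s["width"],s["grasp_force"])
r.movel(b+[.20],rate=.2); s=r.state(); print(s["width"],s["wrist_force"])
r.movep([SEAT[0],SEAT[1],.20],[180,0,YAW])
r.movel([SEAT[0],SEAT[1],.135],rate=.1); s=r.state(); print(s["eef_pos"],s["orientation"],s["wrist_force"],s["clock"])
shot("wrist","w3")
E
```

```text
False
0.006640519448859749 [ 0.50879023 -0.29165369  0.00597866] 0.017333456492906123 29.999476075172424
0.01781118256812449 [ 0.03785731 -0.75680924 -1.67905991]
[ 0.57595982 -0.05192876  0.13538793] [-1.79996867e+02 -4.32254013e-02  9.09953580e+00] [ 0.06724158  0.06259417 -1.45523736] 9.4667
```

View pics/w3.png

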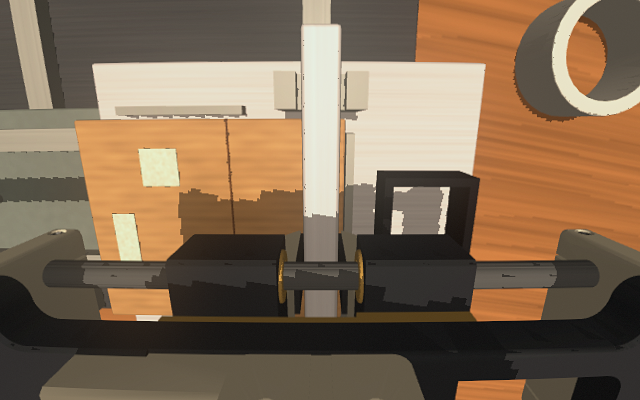

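w3 shows the bar at columns 302–341, between the far post's cheeks at 274–297 and 345–368. It is centred, so I'll lower it.

```bash
python3 - <<'E'
from h import *
print(r.movel([SEAT[0],SEAT[1],.109],rate=.06,force_limit=6)); s=r.state(); print(s["eef_pos"],s["wrist_force"])
r.ungrasp(); s=r.state(); print(s["eef_pos"],s["wrist_force"],s["width"])
r.movel([SEAT[0],SEAT[1],.20],rate=.15)
p=SEAT-.05*Y; p=p-.06*X; r.movep([p[0],p[1],.33],[180,0,YAW])
shot("wrist","w4"); print(r.state()["clock"])
E
```

```text
True
[ 0.57559645 -0.05213124  0.11050511] [ 0.97398659 -0.33571281  1.45733332]
[ 0.57478138 -0.05233902  0.11053036] [-0.40211969 -0.39931313  0.10199775] 0.09202579453292689
12.6417
```

View pics/w4.png

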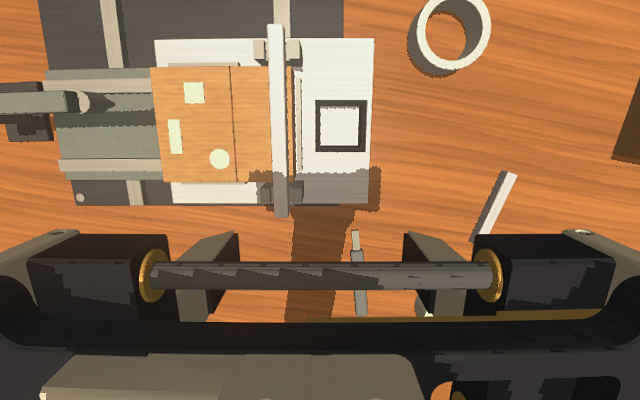

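w4 shows the bar lying across both posts at column 278, with the short bar where it was. Next I'll cross-check the nozzle tip in other views and re-measure the labels.

```bash
python3 - <<'E'
from h import *
S,cs=shot("scene","s4"); W,cw=load("w4"); a,c1=load("w1")
o=np.zeros((560,800,3),np.uint8)
for k,(im,c,fn) in enumerate(((S,cs,"s"),(W,cw,"w"))):
    q=proj(c,TIP)[0]; x0,y0=(q-[30,22]).astype(int); print(fn,q,x0,y0)
    A=cv2.resize(im[y0:y0+45,x0:x0+60],None,fx=6,fy=6,interpolation=cv2.INTER_CUBIC); o[:270,k*380:k*380+360]=A
    cv2.circle(o,(int((q[0]-x0+.5)*6)+k*380,int((q[1]-y0+.5)*6)),3,(255,0,0),1)
cv2.imwrite("pics/z2.png",o[:280,:,::-1])
x0,y0,x1,y1=150,65,232,185; s=W[y0:y1,x0:x1].astype(int)
m=((s[:,:,2]>170)&(s.min(2)>150)).astype(np.uint8); n,l,st,ce=cv2.connectedComponentsWithStats(m)
for i in range(1,n):
    if st[i,4]>150: print("lab",st[i].tolist(),plane(cw,[ce[i]+[x0,y0]],.102).round(4)[0])
E
```

```text
s [399.46487198 187.64993748] 369 165
w [113.68626552 104.29481793] 83 82
lab [34, 17, 20, 21, 380] [0.599  0.0563 0.102 ]
lab [18, 55, 14, 34, 378] [0.5432 0.0769 0.102 ]
lab [60, 84, 19, 20, 306] [0.5241 0.0192 0.102 ]
```

View pics/z2.png

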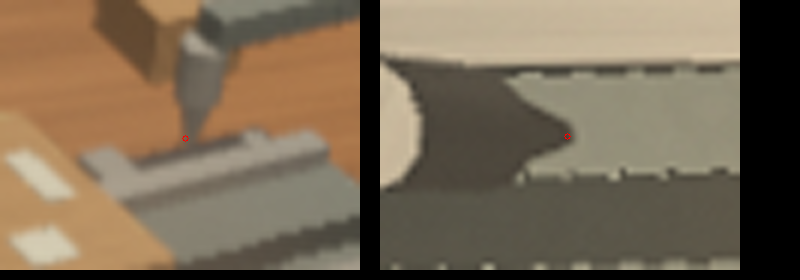

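The tip prediction agrees in both views; the true centre is about 1.7 mm further towards +y. I'll go into the well now.

```bash
cat >> h.py <<'E'
TIP=TIP+.0017*Y
LAB=dict(round=np.array([.5241,.0192,.102]),square=np.array([.5991,.0564,.102]),oblong=np.array([.5434,.0770,.102]))
def disp(n): d=TIP-LAB[n]; return np.array([d@X,d@Y])   # table displacement from start, station axes
def xy():  # TCP in station axes relative to the seat's first place
    p=r.state()["eef_pos"]-SEAT; return np.array([p@X,p@Y])
ZW=.073
def to(u,rate=.08,fl=None):
    p=SEAT+u[0]*X+u[1]*Y; return r.movel([p[0],p[1],ZW],rate=rate,force_limit=fl)
E
python3 - <<'E'
from h import *
for n in LAB: print(n,disp(n))
W=SEAT-.0755*Y+.001*X
print("well",W)
for yw in(-80.9,99.1): print(yw,r.solve_ik([W[0],W[1],.14],[180,0,yw]),r.solve_ik([.635,-.005,ZW],[180,0,yw]))
E
```

```text
round [0.06603458 0.10920923]
square [-0.01390494  0.08433929]
oblong [0.03783595 0.05518916]
well [ 0.58842835 -0.12639158  0.105     ]
-80.9 [ -19.35805316   32.31122927   39.07977136  102.05704898  -24.4869491
   54.38628858 -140.94062723] [ -37.1003044    46.90588515   51.7678188    99.31491948  -43.66181354
   56.18395985 -139.09516665]
99.1 [ 49.28055259  39.63848301 -56.05990723  99.64166778  37.10952877
  61.30635814 -10.43192239] [ 33.74677304  47.20994227 -52.46062749  96.72685684  43.0799423
  58.42378317 -24.72048722]
```

```bash
python3 - <<'E'
from h import *
W=SEAT-.075*Y
r.grasp(); r.movep([W[0],W[1],.13],[180,0,99.1])
print(r.movel([W[0],W[1],ZW],rate=.1,force_limit=10),xy(),r.state()["wrist_force"])
u=xy()
print(to(u+[.014,0],.02,2.0),xy(),r.state()["wrist_force"])
cx=xy(); to(cx-[.004,0],.05); u=xy()
print(to([u[0],u[1]+.022],.02,2.0),xy(),r.state()["wrist_force"],r.state()["clock"])
E
```

```text
False [ 0.00020635 -0.07466379] [-0.32348609  0.11862683  0.51829863]
True [ 0.01028426 -0.07475413] [-0.30341062 -0.07998168 -0.11024267]
True [ 0.0056072  -0.05886674] [-0.02032136 -0.37769557  0.24993497] 17.5583
```

```bash
cat >> h.py <<'E'
CXP,CYP=.0103,-.0589   # TCP at contact with the +x / +y walls at displacement 0
E
python3 - <<'E'
from h import *
d=disp("round"); u=xy()
to([u[0],u[1]-.012],.1)
to([CXP+d[0],-.070],.07); print(xy())
u=xy(); to([u[0]-.003,u[1]],.06)
to([u[0]-.003,CYP+d[1]],.07); print(xy(),r.state()["wrist_force"],r.state()["clock"])
shot("top","t5"); shot("scene","s5"); shot("wrist","w5")
E
python3 - <<'E'
import cv2,numpy as np
o=np.zeros((600,800,3),np.uint8)
a=cv2.imread("pics/t5.png")[110:240,180:370]; b=cv2.imread("pics/s5.png")[130:260,280:480]; c=cv2.imread("pics/w5.png")
o[:260,:380]=cv2.resize(a,(380,260)); o[:260,400:800]=cv2.resize(b,(400,260)); o[270:570,:480]=cv2.resize(c,(480,300))
cv2.imwrite("pics/z3.png",o)
E
```

```text
[ 0.07680907 -0.06915598]
[0.07343506 0.05103375] [0.16215321 0.14764279 0.44033519] 21.0917
```

View pics/z3.png

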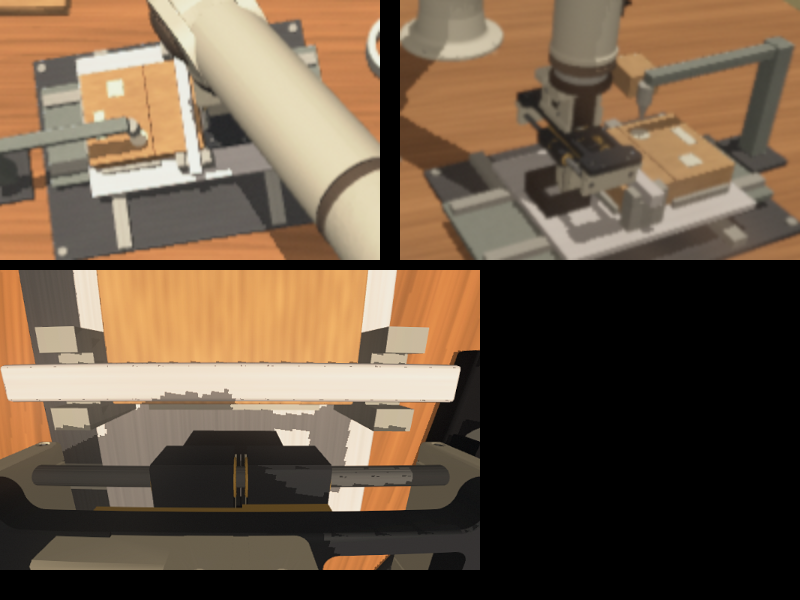

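z3 shows the nozzle tip over the round label, the bar still in both notches, and the square label visible in both fixed views. I'll measure the displacement from the labels that are in sight.

```bash
cat >> h.py <<'E'
def find(im,c,P,w=9):
    q=proj(c,P)[0]; x0,y0=np.round(q).astype(int)-w; s=im[y0:y0+2*w+1,x0:x0+2*w+1].astype(float)
    b=s[:,:,2]; t=(np.percentile(b,97)+np.median(b))/2
    m=(b>t).astype(np.uint8); n,l,st,ce=cv2.connectedComponentsWithStats(m)
    k=[i for i in range(1,n) if st[i,4]>12 and st[i,0]>0 and st[i,1]>0 and st[i,0]+st[i,2]<2*w+1 and st[i,1]+st[i,3]<2*w+1]
    if not k: return None,0
    i=min(k,key=lambda i:np.hypot(*(ce[i]-w))); return plane(c,[ce[i]+[x0,y0]],.102)[0],st[i,4]
def check(n,fns):   # measured minus wanted table displacement, station axes, mm
    d=disp(n)
    for fn,ref in fns:
        im,c=load(fn); i0,c0=load(ref)
        for L,P in LAB.items():
            p0,a0=find(i0,c0,P); p1,a1=find(im,c,P+d[0]*X+d[1]*Y)
            if p0 is None or p1 is None: print(fn,L,"unseen"); continue
            e=p1-p0; print(fn,L,a0,a1,((np.array([e@X,e@Y])-d)*1000).round(1))
E
python3 - <<'E'
from h import *
check("round",[("t5","top1"),("s5","s4")])
E
```

```text
t5 round unseen
t5 square 66 64 [1.5 2.2]
t5 oblong 70 24 [14.   2.4]
s5 round 40 26 [7.7 1.2]
s5 square 48 47 [1.7 1.5]
s5 oblong 43 46 [0.9 1.1]
```

The table is about 1.3 mm too far in x and 1.7 mm in y. I'll touch the opposite walls, nudge it back by that much and then pause. This also calibrates those contacts.

```bash
python3 - <<'E'
from h import *
d=disp("round"); u=xy()
m=np.array([d[0]+.0013,d[1]-.0752])
to([m[0],m[1]],.08)
print(to([m[0]-.016,m[1]],.02,1.6),xy()-d,r.state()["wrist_force"]); cx=xy()[0]
to([cx-.0013,m[1]],.03); print(xy()-d); 
to([m[0]-.004,m[1]],.06)
print(to([m[0]-.004,m[1]-.022],.02,1.6),xy()-d); cy=xy()[1]
to([m[0]-.004,cy-.0017],.03); print(xy()-d)
shot("top","t6"); shot("scene","s6"); print(r.state()["clock"])
check("round",[("t6","top1"),("s6","s4")])
E
```

```text
True [-0.00677865 -0.07485486] [ 0.05266388 -0.11835114  1.2526528 ]
[-0.0077436 -0.0750227]
True [-0.00313131 -0.08906451]
[-0.00305873 -0.09057712]
23.6667
t6 round 60 13 [ 5.5 -8.2]
t6 square 66 61 [-0.  -0.2]
t6 oblong 70 23 [13.8 -0.4]
s6 round 40 25 [ 5.6 -3.6]
s6 square 48 46 [-0.1 -0.9]
s6 oblong 43 47 [-0.3 -1.3]
```

```bash
cat >> h.py <<'E'
C={(0,1):.0094,(0,-1):-.0077,(1,1):-.0598,(1,-1):-.0901}
def push(ax,sg,cur,tgt,rate=.06):
    """Slide the table along axis ax from displacement cur to tgt (station axes); the other axis is held mid-well."""
    mid=np.array([.0008,-.075]); a=cur+mid; to(a,.1)
    a[ax]=tgt[ax]+C[ax,sg]; to(a,rate)
    e=xy()[ax]-a[ax]; new=cur.copy(); new[ax]=tgt[ax]; to(new+mid,.08); print("tcp err",e); return new
E
python3 - <<'E'
from h import *
cur=disp("round"); to(cur+[.0008,-.075],.08); r.pause(2.4)
t=disp("square"); cur=push(0,-1,cur,t); cur=push(1,-1,cur,t)
shot("top","t7"); shot("scene","s7"); print(r.state()["clock"])
check("square",[("t7","top1"),("s7","s4")])
E
```

```text
tcp err -0.0002849820734136532
tcp err -0.0009351232973218585
30.0583
t7 round 60 63 [-0.4 -2.2]
t7 square 66 20 [ 3.  -9.9]
t7 oblong 70 67 [-0.5 -2.1]
s7 round 40 30 [-1.3 -1.5]
s7 square 48 22 [ 5.4 -5.5]
s7 oblong 43 35 [-4.1 -3.7]
```

```bash
python3 - <<'E'
from h import *
t=disp("square"); push(1,1,t-[0,.002],t-[0,.0003],.03)
shot("top","t8"); shot("scene","s8"); r.pause(.1); print(r.state()["clock"])
check("square",[("t8","top1"),("s8","s4")])
E
```

```text
tcp err 0.0003343447316315716
31.5667
t8 round 60 60 [-0.2 -0.2]
t8 square unseen
t8 oblong 70 70 [0.1 0.2]
s8 round 40 32 [-1.6  1. ]
s8 square 48 20 [ 7.6 -1.4]
s8 oblong 43 32 [-5.6 -1.6]
```

```bash
python3 - <<'E'
from h import *
cur=disp("square"); r.pause(2.4)
t=disp("oblong"); cur=push(0,1,cur,t-[.0003,0]); cur=push(1,-1,cur,t+[0,.0015])
shot("top","t9"); shot("scene","s9"); print(r.state()["clock"])
check("oblong",[("t9","top1"),("s9","s4")])
E
```

```text
tcp err 0.0005812003196172671
tcp err -0.0010332557850888033
37.1833
t9 round 60 63 [ 0.2 -1.1]
t9 square 66 62 [ 0.2 -0.7]
t9 oblong unseen
s9 round 40 39 [-0.7  0.4]
s9 square 48 44 [-0.  -1.7]
s9 oblong 43 21 [12.9 -1.7]
```

Within about 1 mm. I'll hold, withdraw straight up and take a final look.

```bash
python3 - <<'E'
from h import *
r.pause(2.2); p=r.state()["eef_pos"]; r.movel([p[0],p[1],.16],rate=.1)
q=SEAT-.2*Y-.05*X; r.movep([q[0],q[1],.33],[180,0,99.1]); r.movep([q[0],q[1],.36],[180,0,YAW])
shot("top","t10"); shot("scene","s10"); W,c=shot("wrist","w10"); print(r.state()["clock"])
check("oblong",[("t10","top1"),("s10","s4")])
o=np.zeros((600,640,3),np.uint8); o[:400]=W; a=load("s10")[0][130:230,270:480]; o[400:]=0; o[400:600,:420]=cv2.resize(a,(420,200)); cv2.imwrite("pics/z4.png",o[:,:,::-1])
E
```

```text
42.8583
t10 round 60 63 [ 0.2 -1.1]
t10 square 66 61 [ 0.1 -0.8]
t10 oblong unseen
s10 round 40 39 [-0.7  0.4]
s10 square 48 44 [-0.  -1.7]
s10 oblong 43 22 [12.4 -1.9]
```

View pics/z4.png

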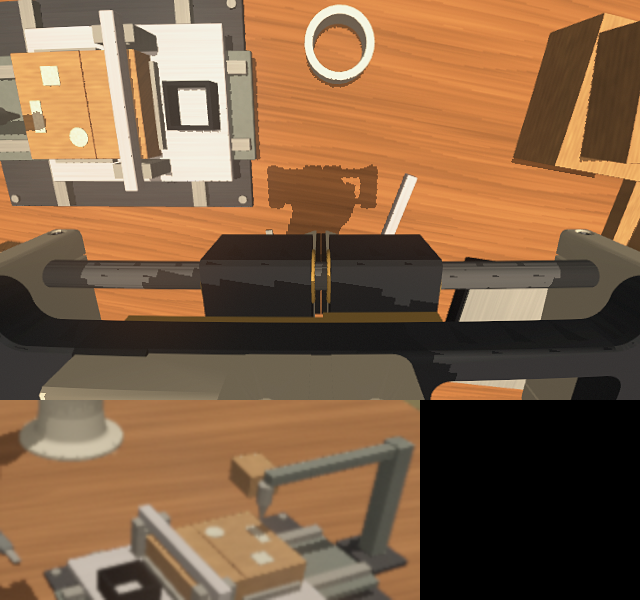

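The final view shows the bar in both notches, the nozzle over the oblong label, and the gripper clear of everything. I'm handing the job in.

```bash
python3 -c "
from station import r
print(r.close_job())"
```

```text
the job is handed in; nothing more can be done
None
```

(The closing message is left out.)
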